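Stud the window lid of a gift box shut round its rim

ROBOT

A 6-joint arm with a two-finger parallel gripper is mounted at the origin on a cart in front of the work surface, level with it; the furniture and walls round the work are solid. World frame = base frame: x ahead of the robot, y to its left, z up, the work surface at z = 0. Lengths are in m, angles in rad, forces in N, time in s.
With the tool pointing down it reaches from about 0.35 to 0.85 m from the base axis. Payload 8.1 kg.
Tool frame: the origin (TCP) lies on the centre line of the jaws, within the pads' length; the fingertips stand 11 mm ahead of it and the grasp point (between the pads) lies 8 mm behind it (tip_reach is the z of the fingertips in the tool frame, in m); z points along the fingers, y is the direction in which the jaws open and shut (so a half turn about z gives the same grasp; the last joint's range is limited). The gripper opens to 93 mm and grips with 3 to 60 N. Pads are 15 mm wide; open, the fingers measure 128 mm over their backs; the gripper's body (75 mm by 188 mm) begins 65 mm behind the grasp point.
Start: joints at [-1.401, 0.13, 1.488, -0, 1.523, -0.085], TCP at [0.151, -0.581, 0.23] pointing down, gripper open.
Joint ranges: [-2.96, 2.96], [-0.89, 2.26], [0.02, 2.5], [-1.34, 4.48], [0, 2.73], [-2.66, 2.66]. Speed limits (rad/s): [2.39, 2.39, 2.79, 3.14, 3.14, 3.14].

INTERFACE

Orientations are given as a rotation vector (axis times angle).
In Python, from plant import read_state, read_camera, camera_params, close_job, silhouettes, tip_of, tip_reach gives the robot as it stands.
- The arm moves only by the shell command python3 -m creep 'ROWS' [FORCE]. ROWS is JSON, a list of rows, each a list of 5 numbers: the shift along the tool's x, y, z in m, then the turn about the tool's z in rad, then the closure in counts, from 0 (fully open) to 255 (shut). In form: [[dx, dy, dz, twist, gripper], ...]. A call has 1 to 12 rows; each row shifts and turns the commanded pose from where the row before left it, along the tool's axes as they then stand; what a row does not reach is not made up. A row lasts 1/12 s, in which the tool goes at most 41.7 mm and 7.16 degrees, less where a joint would pass 70% of its speed; a pose out of reach is approached as far as the arm can. A call is refused whole if a number of a shift passes 0.0417 or a number of a turn 0.125, either way. A call with a gripper value outside its range is refused whole. The fingers move at their own pace and stop on an object; FORCE is the grip in N (left out, the last holds). Time passes only in rows, so rows that do not move let the fingers close. It gives the time, the measured TCP pose, the force and the opening at its end, in the units of the state.
- read_state(): the state, without advancing time (a new reading comes with each control period).
- read_camera(name): name is "scene" or "top" or "wrist"; returns the picture (384x512x3 uint8, red, green, blue); there is no depth.
- camera_params(name): a dict with "fov_y" (degrees; the focal length in pixels is half the picture's height over the tangent of half this angle, whatever the lens; pixels are square), "cx", "cy" (the principal point, pixels), "position" and "rotation" of the camera in the world. Camera axes: x right, y down, z forward; pixel columns grow to the right and rows downward; lengths in m; the calibration is good to about 2 mm. A picture is of the moment at which its call begins: read the wrist's pose just before it. camera_params takes no time and is no camera call; for the wrist camera it gives the pose at the moment of the call.
- close_job(): hands the job in, once; it reports no verdict.
Trained networks look in the newest picture that a camera, given by its name, has taken for a name from the list of things; names that differ only in an ending like _2 or _b are one class to them, and where a whole thing is asked for, a point or a joint stands for the part that bears it (a point fixed in the world has none). Each returns a list of dicts, best first, with "confidence" (0 to 1); they miss things now and then, are a little off and sometimes report something else, mostly with a low value. They report only what shows in the picture. A call takes as long as a camera call.
- silhouettes(camera, query): "region" (384x512 bool, what is visible of it) and "pixel" ([column, row] in pixels, amid what is visible of it).
- tip_of(camera, query): "pixel" ([column, row] in pixels: a listed point, or the origin of a listed thing).
The state is a dict: "t": time; "q": joint angles; "dq": joint speeds; "joint_torque": joint torques, N m; "tool_pos": TCP position; "orientation": TCP orientation; "force": force on the tool from outside, world axes, zero at the start; "wrist_torque": the same for the moment, N m; "opening": finger opening in m.
Only numpy, scipy, OpenCV 4.12 (cv2) and the standard library are available. Lean on these libraries where they do the work, as an engineer would, in place of code of your own. Each camera call takes 0.05 s, during which the arm holds its last target.

TASK

Shut the lid of the white gift box by pushing its front edge down between the studs with closed fingertips, then run the fingertips round its rim and lightly press the seven red studs fully home one after another, so that the lid does not buckle: from the rear stud on the left side (seen from the robot), round along the front, to the rear stud on the right side. Keep the hand close to the rim from the first stud to the last. Do not touch the clear window, do not lift or shift the box, and leave the other things alone.

Things in the scene. Friction and masses are not known exactly. Their poses are not given: they have to be found in the camera images.
- gift_box: White plastic gift box with biscuit packs in it, 180 (x) x 260 (y) x 50 mm with the lid shut, loose on the table, about 0.9 kg. Origin: centre of its underside; own x points to the hinge at the back, own y to its left side, z up. The top face of the shut lid is at z 50 mm. Shut, the lid's rim is a flat frame 28 mm wide all round, level with that; its window sits 3 mm lower.
- lid (a joint): Hinge of the white lid (rim 4 mm thick), along the box's y axis at x +91.5 mm, z 46 mm in the box's frame. 0 = shut, rad, grows as the front edge rises. A stiff hinge: the lid stays where it is left (about 0.2 Nm, so 0.5 to 2 N at the front edge moves it).
- lid_front (a point): Point on the top face of the lid's front rim, half-way between the middle and the left front stud, above the thumb tab; 168.5 mm from the hinge line, 10 mm behind the front edge and 36 mm left of the lid's middle. A free place to push the lid down. It moves with the lid.
- window: The clear window in the lid, 128 x 208 mm, in the middle of the rim, set 3 mm below the rim's top face. Origin at its middle. Not to be touched.
- stud_left_rear (a joint): Travel of the red press stud on the lid's rim, left side, the rear one (nearest the hinge): 0 = standing up, 0.004 m = fully home. It moves along the lid's own vertical, needs about 4 N and stays where it is pressed.
- left_rear_top (a point): Top centre of that stud's domed red head (18 mm across, 4 mm high). In the box's frame with the lid shut: x +35, y +117 mm, z 58 mm standing up, 54 mm when home.
- stud_left_front (a joint): Travel of the red press stud on the lid's rim, left side, the front one: 0 = standing up, 0.004 m = fully home. It moves along the lid's own vertical, needs about 4 N and stays where it is pressed.
- left_front_top (a point): Top centre of that stud's domed red head (18 mm across, 4 mm high). In the box's frame with the lid shut: x -32, y +117 mm, z 58 mm standing up, 54 mm when home.
- stud_front_left (a joint): Travel of the red press stud on the lid's rim, front edge, left: 0 = standing up, 0.004 m = fully home. It moves along the lid's own vertical, needs about 4 N and stays where it is pressed.
- front_left_top (a point): Top centre of that stud's domed red head (18 mm across, 4 mm high). In the box's frame with the lid shut: x -77, y +72 mm, z 58 mm standing up, 54 mm when home.
- stud_front_mid (a joint): Travel of the red press stud on the lid's rim, front edge, middle: 0 = standing up, 0.004 m = fully home. It moves along the lid's own vertical, needs about 4 N and stays where it is pressed.
- front_mid_top (a point): Top centre of that stud's domed red head (18 mm across, 4 mm high). In the box's frame with the lid shut: x -77, y 0 mm, z 58 mm standing up, 54 mm when home.
- stud_front_right (a joint): Travel of the red press stud on the lid's rim, front edge, right: 0 = standing up, 0.004 m = fully home. It moves along the lid's own vertical, needs about 4 N and stays where it is pressed.
- front_right_top (a point): Top centre of that stud's domed red head (18 mm across, 4 mm high). In the box's frame with the lid shut: x -77, y -72 mm, z 58 mm standing up, 54 mm when home.
- stud_right_front (a joint): Travel of the red press stud on the lid's rim, right side, the front one: 0 = standing up, 0.004 m = fully home. It moves along the lid's own vertical, needs about 4 N and stays where it is pressed.
- right_front_top (a point): Top centre of that stud's domed red head (18 mm across, 4 mm high). In the box's frame with the lid shut: x -32, y -117 mm, z 58 mm standing up, 54 mm when home.
- stud_right_rear (a joint): Travel of the red press stud on the lid's rim, right side, the rear one (nearest the hinge): 0 = standing up, 0.004 m = fully home. It moves along the lid's own vertical, needs about 4 N and stays where it is pressed.
- right_rear_top (a point): Top centre of that stud's domed red head (18 mm across, 4 mm high). In the box's frame with the lid shut: x +35, y -117 mm, z 58 mm standing up, 54 mm when home.
- small_tin: Small red biscuit tin with a gold lid, 66 mm wide, 57 mm high. Loose bystander, to be left alone. Origin: centre of its underside.
- spool_black: Spool of black ribbon with white flanges lying flat, 93 mm wide, 22 mm high. Loose bystander, to be left alone. Origin: centre of its underside.
- date_stamp: Date stamp with a wooden handle, standing, 30 x 50 x 87 mm. Loose bystander, to be left alone. Origin: centre of its underside.
- tag_stack: Banded stack of gift tags, 88 x 57 x 17 mm. Loose bystander, to be left alone. Origin: centre of its underside.

How it is judged:
On the way, in this order (a step that is already met when the one before it is completed fails the run):
1. the lid is pushed shut (value of joint lid below 0.03 rad), for 0.1 s.
2. stud home: left side, the rear one (nearest the hinge) (value of joint stud_left_rear above 0.003 m and value of joint lid below 0.04 rad), for 0.05 s.
3. stud home: left side, the front one (value of joint stud_left_front above 0.003 m and value of joint lid below 0.04 rad), for 0.05 s.
4. stud home: front edge, left (value of joint stud_front_left above 0.003 m and value of joint lid below 0.04 rad), for 0.05 s.
5. stud home: front edge, middle (value of joint stud_front_mid above 0.003 m and value of joint lid below 0.04 rad), for 0.05 s.
6. stud home: front edge, right (value of joint stud_front_right above 0.003 m and value of joint lid below 0.04 rad), for 0.05 s.
7. stud home: right side, the front one (value of joint stud_right_front above 0.003 m and value of joint lid below 0.04 rad), for 0.05 s.
8. stud home: right side, the rear one (nearest the hinge) (value of joint stud_right_rear above 0.003 m and value of joint lid below 0.04 rad), for 0.05 s.
At the end, for the whole second after the job is handed in: All seven studs are home (at least 3 of their 4 mm), the lid is shut (under 0.03 rad), and the box stands still and flat within 40 mm of where it stood (value of joint each of stud_left_rear, stud_left_front, stud_front_left, stud_front_mid, stud_front_right, stud_right_front, stud_right_rear above 0.003 m and value of joint lid below 0.03 rad and linear speed of gift_box below 0.01 m/s and height (world z) of gift_box below 0.006 m and distance of gift_box from where it was at the start of the episode below 0.04 m and angle between gift_box's own z axis and vertical below 0.05 rad); the robot touches nothing.
It fails at once if the box is lifted, tipped or pushed more than 40 mm from its place (height (world z) of gift_box above 0.012 m or angle between gift_box's own z axis and vertical above 0.12 rad or distance of gift_box from where it was at the start of the episode above 0.04 m).
It fails at once if the box or its lid is pressed with more than 60 N (contact force between the fingers and gift_box above 60 N).
It fails at once if the clear window is touched (contact force between any of the fingers, the arm and window above 0.5 N).
It fails at once if the hand leaves the rim (grasp point more than 120 mm above it, or 80 mm outside it) after the first stud is home and before the last one is (value of joint stud_left_rear above 0.003 m and not (value of joint stud_right_rear above 0.003 m) and (z of the grasp point in the frame of gift_box above 0.17 m or x of the grasp point in the frame of gift_box above 0.17 m or x of the grasp point in the frame of gift_box below -0.17 m or y of the grasp point in the frame of gift_box above 0.21 m or y of the grasp point in the frame of gift_box below -0.21 m)).
It fails at once if a bystander is moved more than 30 mm (distance of any of small_tin, spool_black, date_stamp, tag_stack from where it was at the start of the episode above 0.03 m).
It also fails if it takes over 58 s, if anything falls off the work surface, if the arm or the gripper's body presses on something with over 40 N, if the wrist force passes 120 N, or if a joint passes its speed limit or range.

## Working session

There is one attempt and no reset: what is moved stays moved. The work goes in short steps, Python scripts to look and compute and a shell command to move; the robot and the scene stay as the last step left them, time stands still between calls to the robot, and variables do not carry over. Pictures are saved under pics/ and viewed, and the job is handed in when it is done.

```bash
ls; mkdir -p pics
python3 - <<'E'
from plant import *
import cv2,json
s=read_state();print(s)
for c in ["scene","top","wrist"]:
    im=read_camera(c);cv2.imwrite(f"pics/{c}0.png",im[:,:,::-1]);print(c,camera_params(c))
print(tip_reach)
E
```

```text
pics
{'t': 0.0, 'q': array([-1.40139785e+00,  1.31109598e-01,  1.48927292e+00, -1.27009911e-05,
        1.52299876e+00, -8.53902485e-02]), 'dq': array([ 0.00111208, -0.00176234, -0.00089886, -0.00071974,  0.00031347,
       -0.00026634]), 'joint_torque': array([-8.16250249e-04, -5.59844685e+01, -4.91764319e+01,  7.67007843e-02,
        3.53696581e-02, -1.50082792e-04]), 'tool_pos': array([ 0.15115517, -0.58008507,  0.22862172]), 'orientation': array([-3.11436199e+00, -3.98913505e-01,  1.37809749e-04]), 'force': array([ 0.47275504, -0.33897649, -0.76541463]), 'wrist_torque': array([-0.01080113,  0.05690049, -0.02344155]), 'opening': 0.09278465775263746}
scene {'fov_y': 54.80169811308302, 'cx': 251.70912862315063, 'cy': 191.42586312898513, 'position': array([-0.02862324,  0.87819514,  0.76737765]), 'rotation': array([-0.72811165,  2.46620034, -1.32143878])}
top {'fov_y': 43.89527282124389, 'cx': 261.8265627264553, 'cy': 204.23603071860953, 'position': array([ 0.38267445, -0.0163615 ,  1.46216962]), 'rotation': array([-2.13949342,  2.19790537, -0.10960354])}
wrist {'fov_y': 64.20977837293358, 'cx': 251.26640425597964, 'cy': 189.96142978096626, 'position': array([ 0.23353561, -0.5592516 ,  0.38351988]), 'rotation': array([ 2.28439959, -1.76469567, -0.27384811])}
0.011
```

View pics/scene0.png

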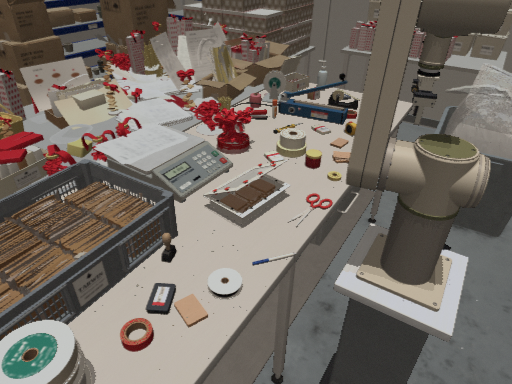

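View pics/top0.png

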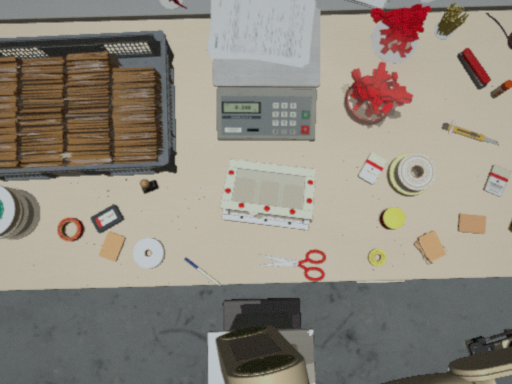

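View pics/wrist0.png

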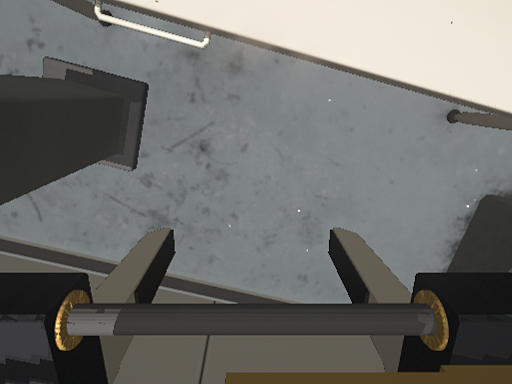

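The top view shows the box at about (268,195), its lid partly open with the front edge toward the robot. The studs are visible, so I'll fit pose and lid angle from them.

```bash
cat > h.py <<'E'
import numpy as np,cv2
from scipy.spatial.transform import Rotation as R
from scipy.optimize import least_squares
STUDS=dict(left_rear=(35,117),left_front=(-32,117),front_left=(-77,72),front_mid=(-77,0),front_right=(-77,-72),right_front=(-32,-117),right_rear=(35,-117))
def proj(P,c):
    Rm=R.from_rotvec(c['rotation']).as_matrix();p=(np.atleast_2d(P)-c['position'])@Rm
    f=192/np.tan(np.radians(c['fov_y'])/2)
    return np.c_[c['cx']+f*p[:,0]/p[:,2],c['cy']+f*p[:,1]/p[:,2]]
def lidpt(p,a):
    # p in box frame shut (m), rotate about hinge by a, front rises
    h=np.array([.0915,0,.046]);d=np.asarray(p)-h
    c,s=np.cos(a),np.sin(a)
    return h+np.array([c*d[0]+s*d[2],d[1],-s*d[0]+c*d[2]])
def world(p,x,y,yaw):
    c,s=np.cos(yaw),np.sin(yaw)
    return np.array([x+c*p[0]-s*p[1],y+s*p[0]+c*p[1],p[2]])
E
python3 - <<'E'
from plant import *
from h import *
import pickle
obs=[]
for cam in ["top","scene"]:
    im=read_camera(cam);cp=camera_params(cam)
    for n in STUDS:
        r=tip_of(cam,n+"_top")
        print(cam,n,[(np.round(d['pixel'],1).tolist(),round(d['confidence'],2)) for d in r[:2]])
        if r and r[0]['confidence']>.4: obs.append((cam,n,np.array(r[0]['pixel'])))
    for n in ["gift_box","small_tin","spool_black","date_stamp","tag_stack","lid_front","window"]:
        r=tip_of(cam,n)
        print(cam,n,[(np.round(d['pixel'],1).tolist(),round(d['confidence'],2)) for d in r[:2]])
    if cam=="top": cv2.imwrite("pics/topz.png",cv2.resize(im[150:240,210:330,::-1],None,fx=6,fy=6,interpolation=cv2.INTER_CUBIC))
    else: cv2.imwrite("pics/scz.png",cv2.resize(im[150:230,190:300,::-1],None,fx=7,fy=7,interpolation=cv2.INTER_CUBIC))
C={c:camera_params(c) for c in["top","scene"]}
pickle.dump((obs,C),open('obs.pkl','wb'))
def res(v,full=False):
    out=[]
    for cam,n,px in obs:
        a,b=STUDS[n];P=world(lidpt([a/1e3,b/1e3,.058],v[3]),*v[:3])
        out.append(proj(P,C[cam])[0]-px)
    return np.array(out) if full else np.ravel(out)
s=least_squares(res,[.45,0,0,.3],loss='soft_l1');print(s.x,s.cost)
for o,r in zip(obs,res(s.x,True)):print(o[0],o[1],r.round(1))
E
```

```text
top left_rear [([228.9, 168.2], 0.59)]
top left_front [([371.9, 169.8], 0.65)]
top front_left [([238.7, 206.6], 0.42)]
top front_mid [([263.2, 207.6], 0.43)]
top front_right [([292.2, 208.0], 0.4)]
top right_front [([308.5, 202.3], 0.54)]
top right_rear [([309.4, 179.1], 0.55)]
top gift_box [([266.0, 197.1], 0.86), ([148.8, 250.6], 0.35)]
top small_tin [([385.9, 218.7], 0.74)]
top spool_black [([149.1, 252.5], 0.92), ([227.0, 191.7], 0.26)]
top date_stamp [([150.2, 188.9], 0.56)]
top tag_stack [([373.1, 169.9], 0.73)]
top lid_front [([253.8, 207.7], 0.81), ([290.2, 209.5], 0.31)]
top window [([271.9, 187.6], 0.69)]
scene left_rear []
scene left_front [([168.6, 254.4], 0.54)]
scene front_left []
scene front_mid []
scene front_right [([313.7, 167.3], 0.51)]
scene right_front []
scene right_rear [([247.4, 180.6], 0.29)]
scene gift_box [([249.1, 196.6], 0.63)]
scene small_tin [([311.4, 167.4], 0.61)]
scene spool_black [([222.5, 287.6], 0.67)]
scene date_stamp [([170.2, 255.7], 0.71)]
scene tag_stack [([272.8, 157.4], 0.66)]
scene lid_front [([253.0, 174.5], 0.6)]
scene window [([246.0, 177.6], 0.6)]
[ 0.56866192 -0.03505947 -0.19369288  0.37802939] 326.86239185919635
top left_rear [ 1.8 -0.3]
top left_front [-145.5   17.6]
top front_left [ 0.3 -2.9]
top front_mid [0.9 0.3]
top right_front [-1.8 -1.5]
top right_rear [-0.2  1.9]
scene left_front [ 54.8 -64. ]
scene front_right [-41.9   2.3]
```

View pics/topz.png

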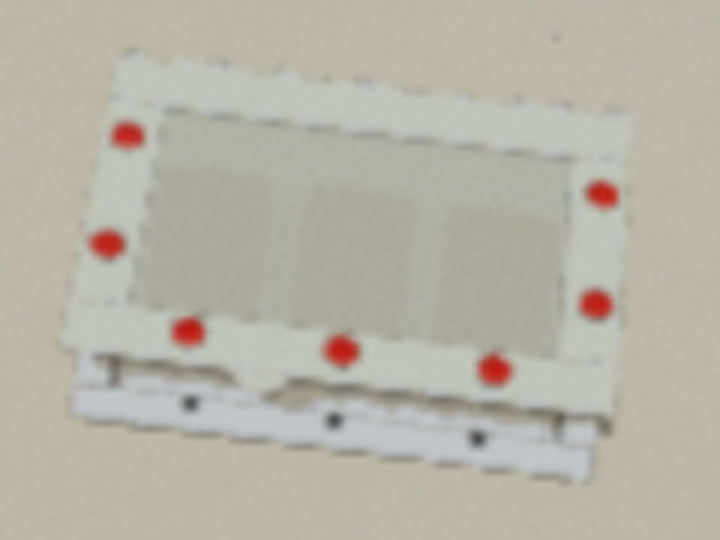

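View pics/scz.png

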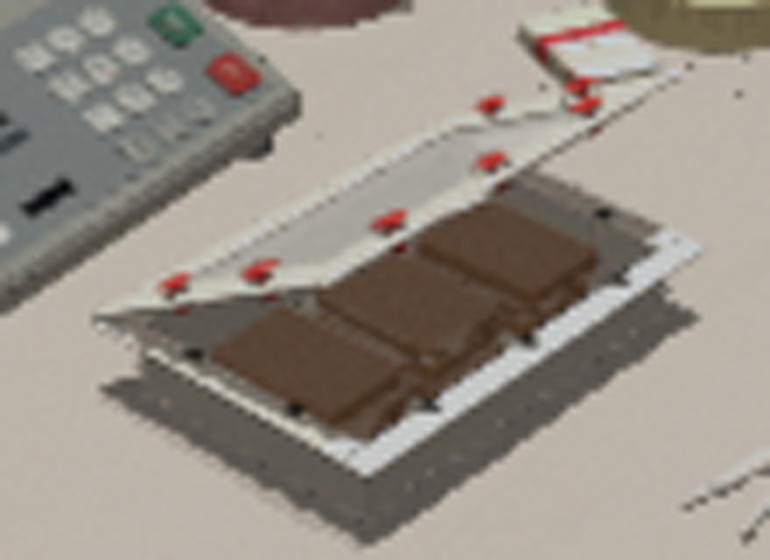

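```bash
cat > fit.py <<'E'
from plant import *
from h import *
def red(im,box):
    x0,y0,x1,y1=box;hsv=cv2.cvtColor(im,cv2.COLOR_RGB2HSV).astype(int)
    m=((hsv[...,0]<8)|(hsv[...,0]>172))&(hsv[...,1]>120)
    w=np.zeros(m.shape,bool);w[y0:y1,x0:x1]=1;m&=w
    n,l,st,ce=cv2.connectedComponentsWithStats(m.astype(np.uint8))
    out=[]
    sat=np.clip(im[...,0].astype(float)-im[...,1:].max(2)-30,0,None)
    for i in range(1,n):
        if st[i,4]>=6:
            k=cv2.dilate((l==i).astype(np.uint8),np.ones((3,3)))>0
            ys,xs=np.nonzero(k);wt=sat[k]+1e-6
            out.append((np.average(xs,weights=wt),np.average(ys,weights=wt),st[i,4]))
    return np.array(out)
E
python3 - <<'E'
from fit import *
T=red(read_camera("top"),(215,155,325,235));S=red(read_camera("scene"),(205,150,292,200))
print(T.round(1));print(S.round(1))
E
```

```text
[[230.8 172.1  14. ]
 [310.  181.9  15. ]
 [227.4 190.2  15. ]
 [308.9 200.3  17. ]
 [240.9 204.8  18. ]
 [266.4 208.   19. ]
 [291.9 211.2  19. ]]
[[272.1 154.4  17. ]
 [222.9 160.1  24. ]
 [272.8 163.   15. ]
 [259.6 172.4   6. ]
 [245.2 180.9   7. ]
 [226.5 188.1   7. ]]
```

Run:
```python
from fit import *
C={c:camera_params(c) for c in["top","scene"]}
T=dict(left_rear=(230.8,172.1),right_rear=(310,181.9),left_front=(227.4,190.2),right_front=(308.9,200.3),front_left=(240.9,204.8),front_mid=(266.4,208),front_right=(291.9,211.2))
Sc=dict(left_rear=(175,284),left_front=(260,269),front_left=(388,220),front_mid=(490,160),front_right=(584,105),right_rear=(490,104))
obs=[("top",n,np.array(p)) for n,p in T.items()]+[("scene",n,np.array([190+(p[0]+.5)/7-.5,150+(p[1]+.5)/7-.5])) for n,p in Sc.items()]
hol=[((190,404),72),((334,421),0),((478,438),-72)]
def run(use,dz=0.056,hz=.046,useh=True):
    def res(v,full=False):
        out=[]
        for cam,n,px in obs:
            if cam not in use: continue
            a,b=STUDS[n];P=world(lidpt([a/1e3,b/1e3,dz],v[3]),*v[:3])
            out.append(proj(P,C[cam])[0]-px)
        if useh:
          for p,y in hol:
            px=np.array([210+(p[0]+.5)/6-.5,150+(p[1]+.5)/6-.5]);out.append(proj(world([-.077,y/1e3,hz],*v[:3]),C["top"])[0]-px)
        return np.array(out) if full else np.ravel(out)
    s=least_squares(res,[.5,0,-.1,.5]);print(use,s.x.round(4),round(s.cost,2));return s.x,res(s.x,True)
run(["top"],useh=False);run(["top"]);run(["scene"],useh=False);v,r=run(["top","scene"]);print(r.round(1))
v2,r=run(["top","scene"],useh=False);print(r.round(1))
# box outline overlay & bystanders
def onz(px,c,z):
    Rm=R.from_rotvec(c['rotation']).as_matrix();f=192/np.tan(np.radians(c['fov_y'])/2)
    d=Rm@np.array([(px[0]-c['cx'])/f,(px[1]-c['cy'])/f,1]);return c['position']+d*(z-c['position'][2])/d[2]
for n,px in dict(tin=(392,217),spool=(149,252),stamp=(150,186),tags=(373,169),scissor=(268,262)).items(): print(n,onz(px,C['top'],0).round(3))
im=read_camera("top").copy();big=cv2.resize(im[150:240,210:330,::-1],None,fx=6,fy=6,interpolation=cv2.INTER_CUBIC)
P=[world([sx*.09,sy*.13,z],*v[:3]) for z in(0,.046) for sx,sy in((1,1),(1,-1),(-1,-1),(-1,1))]
q=((proj(np.array(P),C['top'])-[210,150]+.5)*6).astype(int)
cv2.polylines(big,[q[:4]],True,(255,0,0));cv2.polylines(big,[q[4:]],True,(0,255,0))
cv2.imwrite("pics/ov.png",big)
```

```text
['top'] [ 0.556  -0.0373 -0.1517  0.5189] 0.03
['top'] [ 0.5565 -0.0375 -0.1503  0.5133] 0.09
['scene'] [ 0.5523 -0.0335 -0.1498  0.525 ] 0.13
['top', 'scene'] [ 0.5567 -0.0375 -0.1495  0.5053] 0.82
[[-0.   0. ]
 [ 0.1 -0.1]
 [-0.1  0.2]
 [-0.   0. ]
 [-0.   0.4]
 [ 0.   0.3]
 [ 0.1  0.2]
 [-0.5 -0.7]
 [-0.2 -0.1]
 [ 0.1 -0. ]
 [ 0.  -0. ]
 [ 0.1 -0.1]
 [-0.4 -0.6]
 [-0.1 -0.1]
 [-0.1 -0. ]
 [-0.1  0.1]]
['top', 'scene'] [ 0.5567 -0.0374 -0.1503  0.5053] 0.79
[[-0.   0. ]
 [ 0.1 -0.1]
 [-0.1  0.1]
 [-0.   0.1]
 [-0.   0.3]
 [ 0.   0.3]
 [ 0.1  0.3]
 [-0.5 -0.7]
 [-0.3 -0.1]
 [ 0.  -0. ]
 [-0.  -0. ]
 [ 0.  -0.1]
 [-0.3 -0.6]]
tin [ 0.482 -0.416  0.   ]
spool [0.395 0.331 0.   ]
stamp [0.598 0.327 0.   ]
tags [ 0.632 -0.366  0.   ]
scissor [ 0.354 -0.031  0.   ]
```

View pics/ov.png

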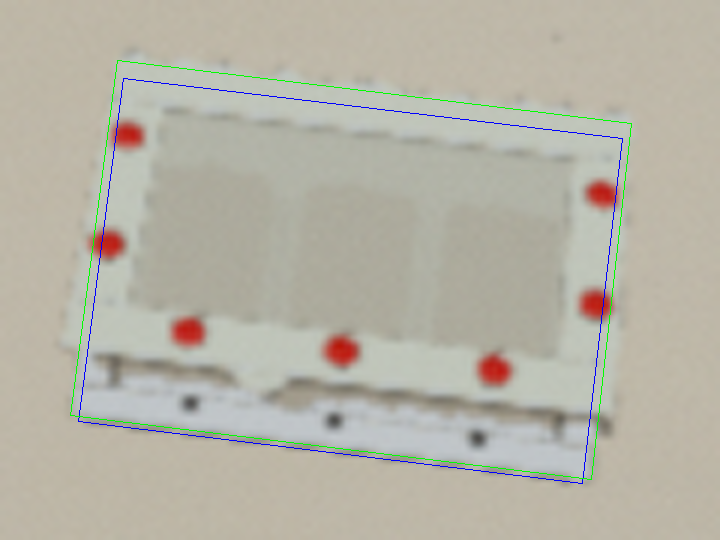

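```bash
cat > go.py <<'E'
import sys
from plant import read_state
from h import *
BOX=(.5565,-.0375,-.150)
def pose():
    s=read_state();Rm=R.from_rotvec(s['orientation']).as_matrix();return s,Rm
def delta(tip_world,heading=BOX[2]):
    s,Rm=pose();tip=s['tool_pos']+Rm@[0,0,.011]
    d=Rm.T@(np.asarray(tip_world)-tip);h=np.arctan2(Rm[1,0],Rm[0,0])
    print("t",round(s['t'],2),"tcp",s['tool_pos'].round(4),"F",s['force'].round(1),"tilt",Rm[:,2].round(3),"tool d mm",(d*1e3).round(1),"twist",round(h-heading,3),"op",round(s['opening'],4))
    return d
def tipbox():
    s,Rm=pose();tip=s['tool_pos']+Rm@[0,0,.011]-[BOX[0],BOX[1],0];c,n=np.cos(BOX[2]),np.sin(BOX[2])
    return np.array([c*tip[0]+n*tip[1],-n*tip[0]+c*tip[1],tip[2]])
E
python3 -m creep '[[0,0,0,0.101,255],[0,0,0,0.101,255],[0,0,0,0.101,255],[0,0,0,0.102,255],[0.01,-0.03,0,0,255],[0.014,-0.036,0,0,255],[0.014,-0.036,0,0,255],[0.014,-0.036,0,0,255],[0.014,-0.036,0,0,255],[0.014,-0.036,0,0,255],[0.014,-0.036,0,0,255],[0.014,-0.036,0,0,255]]' 20
python3 - <<'E'
from go import *
p=lidpt([-.077,.036,.05],.51);print(p)
delta(world(p+[-.002,0,.03],*BOX));print(tipbox())
E
```

```text
t: 2.8
tool_pos: [0.3007, -0.3164, 0.2298]
orientation: [3.132, -0.236, 0.001]
force: [1.4, 0.2, 0.9]
opening: 0.0175
[-0.05360474  0.036       0.13174884]
t 2.8 tcp [ 0.3007 -0.3164  0.2298] F [1.4 0.2 0.9] tilt [ 0.001 -0.    -1.   ] tool d mm [ 155.4 -350.1   57. ] twist -0.001 op 0.0175
[-0.2112049  -0.31394516  0.21880823]
```

```bash
python3 -m creep '[[0.0155,-0.035,0,0,255],[0.0155,-0.035,0,0,255],[0.0155,-0.035,0,0,255],[0.0155,-0.035,0,0,255],[0.0155,-0.035,0,0,255],[0.0155,-0.035,0,0,255],[0.0155,-0.035,0,0,255],[0.0155,-0.035,0,0,255],[0.0155,-0.035,0,0,255],[0.0155,-0.035,0,0,255],[0,0,0,0,255],[0,0,0,0,255]]'
python3 - <<'E'
from plant import *
from go import *
p=lidpt([-.077,.036,.05],.51)
delta(world(p+[-.002,0,.0],*BOX));print(tipbox())
cp=camera_params("wrist");im=read_camera("wrist").copy()
cv2.imwrite("pics/w1.png",im[:,:,::-1]);print(cp)
E
```

```text
t: 3.8
tool_pos: [0.5062, 0.0067, 0.2293]
orientation: [-3.133, 0.23, 0.001]
force: [0.4, -0.0, 0.8]
opening: 0.0005
t 3.8 tcp [0.5062 0.0067 0.2293] F [ 0.4 -0.   0.8] tilt [-0.001  0.    -1.   ] tool d mm [ 0.8  0.2 86.6] twist 0.004 op 0.0005
[-0.05630787  0.0362033   0.21833267]
{'fov_y': 64.20977837293358, 'cx': 251.26640425597964, 'cy': 189.96142978096626, 'position': array([ 0.59049893, -0.0059539 ,  0.38393158]), 'rotation': array([ 1.90904929, -2.21052055, -0.34236351])}
```

View pics/w1.png

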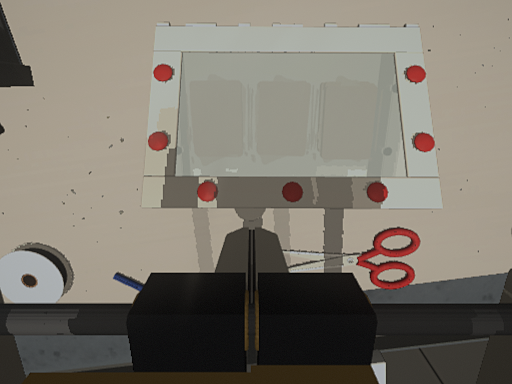

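The wrist view shows all seven studs, with the closed fingers between front-left (207,190) and front-mid (292,192), so I'll check the pose with it.

Run:
```python
from fit import *
im=cv2.imread("pics/w1.png")[:,:,::-1].copy();W=red(im,(130,50,450,215));W=W[W[:,2]>80];print(W.round(1))
c=camera_params("wrist")
names=["left_rear","right_rear","left_front","right_front","front_left","front_mid","front_right"]
def match(v):
    out=[]
    for n in names:
        a,b=STUDS[n];q=proj(world(lidpt([a/1e3,b/1e3,.056],v[3]),*v[:3]),c)[0]
        out.append(q-W[np.argmin(np.hypot(*(W[:,:2]-q).T)),:2])
    return np.array(out)
print(match([.5565,-.0375,-.15,.51]).round(1))
s=least_squares(lambda v:match(v).ravel(),[.5565,-.0375,-.15,.51]);print(s.x.round(4));print(match(s.x).round(1))
```

```text
[[162.2  72.5 247. ]
 [415.8  73.8 249. ]
 [157.3 141.6 282. ]
 [424.2 142.3 291. ]
 [205.7 191.8 289. ]
 [291.9 191.9 313. ]
 [378.3 192.5 313. ]]
[[-0.3 -1. ]
 [ 0.  -1.6]
 [ 0.  -1.1]
 [-0.2 -1.3]
 [ 1.3 -0.9]
 [ 0.1 -0.9]
 [-1.5 -1.3]]
[ 0.5548 -0.0372 -0.1519  0.5259]
[[-0.4  0.1]
 [ 0.2 -0. ]
 [-0.6 -0.3]
 [ 0.5 -0. ]
 [ 0.8  0.1]
 [ 0.2  0.2]
 [-0.7  0. ]]
```

```bash
sed -i 's/^BOX=.*/BOX=(.5555,-.0373,-.151)/' go.py
python3 -m creep '[[0,0,0.0185,0.004,255],[0,0,0.0185,0,255],[0,0,0.0185,0,255],[0,0,0.0165,0,255],[0,0,0.006,0,255],[-0.0042,0,0.008,0,255],[-0.0037,0,0.008,0,255],[-0.0032,0,0.008,0,255],[-0.0027,0,0.008,0,255]]'
python3 - <<'E'
from plant import *
from go import *
delta(world([-.078,.036,.05],*BOX));print(tipbox())
im=read_camera("wrist").copy()
cv2.imwrite("pics/w2.png",im[:,:,::-1])
E
```

```text
t: 4.6
tool_pos: [0.4922, 0.0068, 0.1197]
orientation: [3.132, -0.242, 0.002]
force: [0.6, -0.5, 0.3]
opening: 0.0001
t 4.6 tcp [0.4922 0.0068 0.1197] F [ 0.6 -0.5  0.3] tilt [ 0.001 -0.    -1.   ] tool d mm [-8.9 -1.9 58.7] twist -0.004 op 0.0001
[-0.06919022  0.0340564   0.10872445]
```

View pics/w2.png

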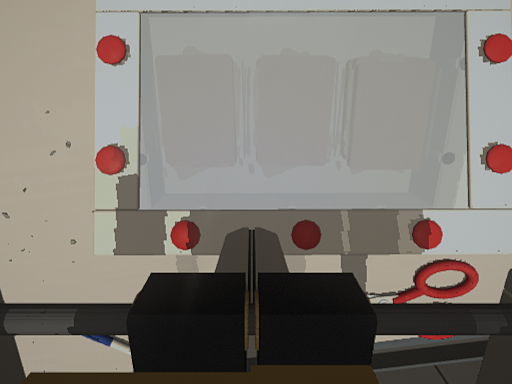

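The fingertips are on the front rim, between the studs at (185,234) and (306,234) and clear of the window. I'll keep pushing.

```bash
python3 -m creep '[[-0.0025,-0.001,0.008,-0.004,255],[-0.002,-0.001,0.008,0,255],[-0.0015,0,0.008,0,255],[-0.001,0,0.008,0,255],[-0.001,0,0.008,0,255],[0,0,0.007,0,255],[0,0,0.005,0,255],[0,0,0.003,0,255],[0,0,0.002,0,255]]'
python3 - <<'E'
from plant import *
from go import *
delta(world([-.078,.036,.05],*BOX));print(tipbox())
E
```

```text
t: 5.4
tool_pos: [0.4844, 0.0102, 0.0621]
orientation: [-3.133, 0.236, 0.001]
force: [-0.4, -0.5, -0.0]
opening: 0.0007
t 5.4 tcp [0.4844 0.0102 0.0621] F [-0.4 -0.5 -0. ] tilt [-0.001  0.    -1.   ] tool d mm [-0.6  0.3  1.1] twist 0.001 op 0.0007
[-0.07740975  0.03626885  0.05106323]
```

```bash
python3 -m creep '[[0,0,0.001,0,255],[0,0,0.0005,0,255],[0,0,0,0,255]]'
python3 - <<'E'
from plant import *
from go import *
print(tipbox())
im=read_camera("wrist").copy()
cv2.imwrite("pics/w3.png",im[:,:,::-1])
im=read_camera("scene");cv2.imwrite("pics/s3.png",cv2.resize(im[140:240,180:310,::-1],None,fx=6,fy=6,interpolation=cv2.INTER_CUBIC))
E
```

```text
t: 5.65
tool_pos: [0.4849, 0.0101, 0.0614]
orientation: [3.133, -0.236, 0.001]
force: [0.0, 0.1, 0.0]
opening: 0.0003
[-0.07695637  0.03626962  0.05039516]
```

View pics/w3.png

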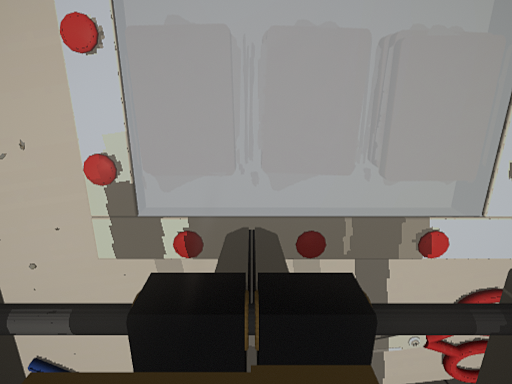

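View pics/s3.png

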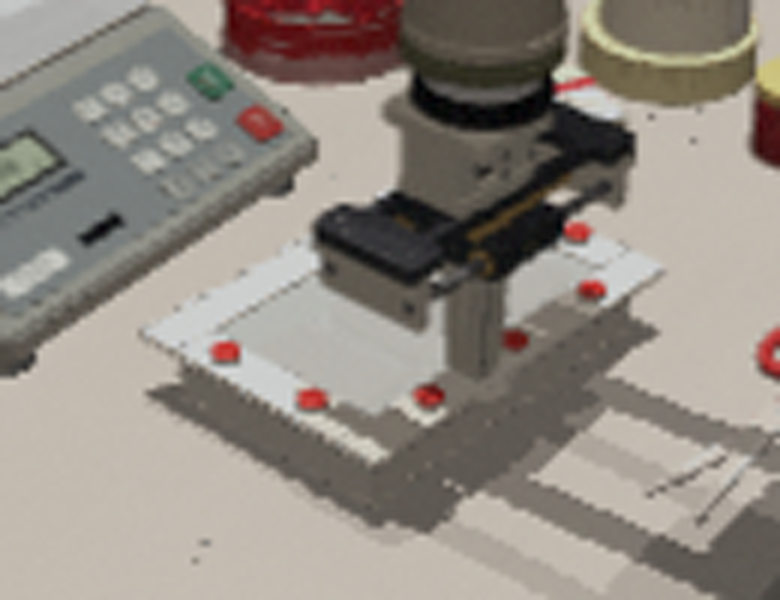

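```bash
python3 -m creep '[[0,0,0.0007,0,255],[0,0,0.0006,0,255],[0,0,0,0,255]]'
python3 - <<'E'
from go import *
print(tipbox(),read_state()['force'])
E
```

```text
t: 6.0
tool_pos: [0.4851, 0.0102, 0.061]
orientation: [3.133, -0.236, 0.001]
force: [-3.9, 0.6, 9.5]
opening: 0.0004
[-0.07673499  0.03633467  0.05003058] [-3.91734936  0.58669723  9.49354892]
```

The lid is shut: there is contact at z 50.0 mm with 9.5 N. I'll lift a little, re-measure the pose, then go to the left rear stud.

```bash
python3 -m creep '[[0,0,-0.008,0,255],[0,0,-0.014,0,255],[0.02,-0.014,-0.005,0,255],[0.03,-0.02,0,0,255],[0.03,-0.02,0,0,255],[0.025,-0.02,0,0,255],[0,0,0,0,255]]'
cat > chk.py <<'E'
from fit import *
from go import *
import sys
def check(name):
    delta(world([.035,.117,.058],*BOX));print(tipbox())
    c=camera_params("wrist");im=read_camera("wrist").copy();cv2.imwrite(f"pics/{name}.png",im[:,:,::-1])
    c2=camera_params("top");it=read_camera("top");cv2.imwrite(f"pics/{name}t.png",cv2.resize(it[150:240,210:330,::-1],None,fx=5,fy=5,interpolation=cv2.INTER_CUBIC))
    W=red(im,(0,0,512,280));W=W[W[:,2]>80];T=red(it,(215,155,325,235))
    obs=[]
    for n in STUDS:
        a,b=STUDS[n];P=world(np.array([a/1e3,b/1e3,.056]),*BOX)
        for cc,M,tol in((c,W,25),(c2,T,3)):
            if len(M)==0: continue
            q=proj(P,cc)[0];d=np.hypot(*(M[:,:2]-q).T);i=d.argmin()
            if d[i]<tol and (cc is c2 or (10<M[i,0]<500 and 12<M[i,1]<370)): obs.append((cc,P*0+[a/1e3,b/1e3,.056],M[i,:2],n)); print(n,cc is c,(q-M[i,:2]).round(1))
    for use in (c,c2):
        ob=[o for o in obs if o[0] is use]
        if len(ob)>2:
            s=least_squares(lambda v:np.ravel([proj(world(o[1],*v),o[0])[0]-o[2] for o in ob]),BOX);print("fit",use is c,s.x.round(4))
if __name__=="__main__":check(sys.argv[1])
E
python3 chk.py w4
```

```text
t: 6.58
tool_pos: [0.6033, 0.0701, 0.0866]
orientation: [-3.132, 0.234, -0.003]
force: [0.2, 0.4, -0.4]
opening: 0.0003
t 6.58 tcp [0.6033 0.0701 0.0866] F [ 0.2  0.4 -0.4] tilt [ 0.002  0.001 -1.   ] tool d mm [ 3.8 -3.6 17.7] twist 0.002 op 0.0003
[0.03114041 0.11338718 0.07564038]
left_rear True [2.2 3.5]
left_front False [-0.2  0.4]
front_left False [-0.1  0.4]
front_mid False [-0.   0.4]
front_right False [0.  0.4]
right_front False [0.1 0.4]
right_rear False [0.  0.4]
fit False [ 0.5567 -0.0375 -0.1508]
```

View pics/w4.png

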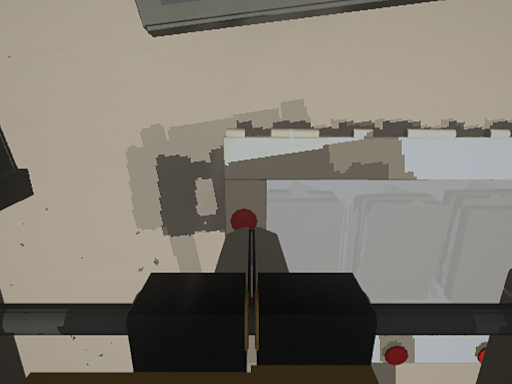

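```bash
python3 -m creep '[[0.0038,-0.0036,0.004,0.002,255],[0,0,0.007,0,255],[0,0,0.004,0,255],[0,0,0.003,0,255],[0,0,0.002,0,255],[0,0,0.001,0,255],[0,0,0.0005,0,255],[0,0,0,0,255]]' 
python3 -c "
from go import *;print(tipbox())"
```

```text
t: 7.35
tool_pos: [0.6038, 0.0705, 0.0656]
orientation: [3.132, -0.239, 0.0]
force: [-1.3, -0.4, 2.4]
opening: 0.0001
[0.03152527 0.11382932 0.05456242]
```

```bash
python3 -m creep '[[0,0,0.0006,0,255],[0,0,0.0004,0,255],[0,0,0,0,255]]' 
python3 -c "
from go import *;print(tipbox())"
```

```text
t: 7.6
tool_pos: [0.604, 0.0706, 0.0648]
orientation: [3.132, -0.239, 0.001]
force: [-3.1, -1.6, 5.2]
opening: 0.0008
[0.03176359 0.11392686 0.05378231]
```

```bash
python3 -m creep '[[0,0,-0.006,0,255],[-0.008,-0.003,-0.006,0,255],[-0.02,0,0,0,255],[-0.02,0,0,0,255],[-0.016,0,0,0,255],[0,0,0,0,255],[0,0,0,0,255]]'
python3 - <<'E'
from go import *
delta(world([-.032,.117,.054],*BOX));print(tipbox())
im=__import__('plant').read_camera("wrist");cv2.imwrite("pics/w5.png",im[:,:,::-1])
E
```

```text
t: 8.18
tool_pos: [0.5408, 0.0837, 0.0769]
orientation: [-3.132, 0.238, -0.002]
force: [-0.2, 0.6, -1.0]
opening: 0.0004
t 8.18 tcp [0.5408 0.0837 0.0769] F [-0.2  0.6 -1. ] tilt [ 0.001  0.    -1.   ] tool d mm [ 0.7  0.5 11.9] twist -0.001 op 0.0004
[-0.03269761  0.11746966  0.06585451]
```

View pics/w5.png

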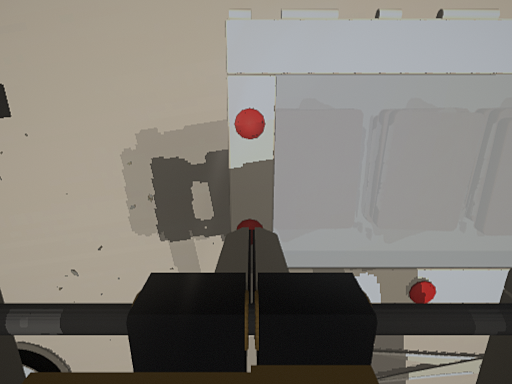

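The left rear stud at (249,123) is seated, and the tip is over the left front stud at (249,224).

```bash
python3 -m creep '[[0,0,0.005,0,255],[0,0,0.003,0,255],[0,0,0.002,0,255],[0,0,0.0015,0,255],[0,0,0.001,0,255],[0,0,0.0006,0,255],[0,0,0,0,255]]' 
python3 -c "
from go import *;print(tipbox())"
```

```text
t: 8.82
tool_pos: [0.5422, 0.0832, 0.0646]
orientation: [-3.132, 0.239, -0.003]
force: [-0.9, 0.3, 10.1]
opening: 0.0005
[-0.03122718  0.11717541  0.05360201]
```

```bash
python3 -m creep '[[0,0,-0.006,0,255],[-0.004,0.004,-0.006,0,255],[-0.014,0.014,0,0,255],[-0.014,0.014,0,0,255],[-0.0138,0.013,0,0,255],[0,0,0,0,255],[0,0,0,0,255]]'
python3 - <<'E'
from go import *
delta(world([-.077,.072,.054],*BOX));print(tipbox())
E
```

```text
t: 9.4
tool_pos: [0.4881, 0.0453, 0.0751]
orientation: [-3.132, 0.241, 0.001]
force: [0.3, -0.7, 0.6]
opening: 0.0006
t 9.4 tcp [0.4881 0.0453 0.0751] F [ 0.3 -0.7  0.6] tilt [-0.001  0.    -1.   ] tool d mm [ 2.1 -0.5 10.1] twist -0.002 op 0.0006
[-0.07906616  0.07152904  0.064114  ]
```

```bash
python3 -m creep '[[0.001,0,0.003,0,255],[0,0,0.003,0,255],[0,0,0.002,0,255],[0,0,0.0015,0,255],[0,0,0.001,0,255],[0,0,0.0006,0,255],[0,0,0,0,255]]' 
python3 -c "
from go import *;print(tipbox())"
```

```text
t: 9.98
tool_pos: [0.4908, 0.0458, 0.0648]
orientation: [-3.132, 0.239, -0.002]
force: [1.3, 0.0, 5.2]
opening: 0.0001
[-0.07648904  0.07244289  0.05377234]
```

```bash
python3 -m creep '[[0,0,-0.006,0,255],[0,0.006,-0.006,0,255],[0,0.018,0,0,255],[0,0.018,0,0,255],[0,0.018,0,0,255],[0,0.012,0,0,255],[0,0,0,0,255],[0,0,0,0,255]]'
python3 - <<'E'
from go import *
delta(world([-.077,0,.054],*BOX));print(tipbox())
im=__import__('plant').read_camera("wrist");cv2.imwrite("pics/w6.png",im[:,:,::-1])
E
```

```text
t: 10.65
tool_pos: [0.4787, -0.026, 0.0763]
orientation: [-3.132, 0.241, 0.0]
force: [-0.8, 0.9, 0.1]
opening: 0.0006
t 10.65 tcp [ 0.4787 -0.026   0.0763] F [-0.8  0.9  0.1] tilt [-0.  0. -1.] tool d mm [ 0.6 -0.4 11.3] twist -0.003 op 0.0006
[-0.07760001 -0.00040484  0.06527381]
```

View pics/w6.png

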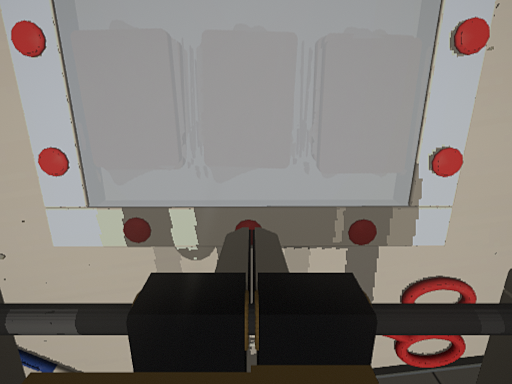

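The left studs at (28,38), (53,161) and (137,230) are down, and the tip is over the middle stud at (249,226).

```bash
python3 -m creep '[[0,0,0.005,0,255],[0,0,0.003,0,255],[0,0,0.002,0,255],[0,0,0.001,0,255],[0,0,0.001,0,255],[0,0,0.0004,0,255],[0,0,0,0,255]]' 
python3 -c "
from go import *;print(tipbox())"
```

```text
t: 11.28
tool_pos: [0.4794, -0.0251, 0.0646]
orientation: [-3.132, 0.238, -0.001]
force: [-2.8, 0.9, 9.7]
opening: 0.0006
[-0.07710072  0.00064234  0.05359539]
```

```bash
python3 -m creep '[[0,0,-0.006,0,255],[0,0.006,-0.006,0,255],[0,0.018,0,0,255],[0,0.018,0,0,255],[0,0.018,0,0,255],[0,0.012,0,0,255],[0,0,0,0,255],[0,0,0,0,255]]'
python3 - <<'E'
from go import *
delta(world([-.077,-.072,.054],*BOX));print(tipbox())
E
```

```text
t: 11.95
tool_pos: [0.4679, -0.0971, 0.0758]
orientation: [-3.132, 0.241, 0.0]
force: [-0.3, -0.5, 0.7]
opening: 0.0004
t 11.95 tcp [ 0.4679 -0.0971  0.0758] F [-0.3 -0.5  0.7] tilt [-0.  0. -1.] tool d mm [ 0.6 -0.3 10.8] twist -0.003 op 0.0004
[-0.077615   -0.07231789  0.06477387]
```

```bash
python3 -m creep '[[0,0,0.005,0,255],[0,0,0.003,0,255],[0,0,0.0015,0,255],[0,0,0.001,0,255],[0,0,0.001,0,255],[0,0,0.0004,0,255],[0,0,0,0,255]]' 
python3 -c "
from go import *;print(tipbox())"
```

```text
t: 12.53
tool_pos: [0.4685, -0.0963, 0.0646]
orientation: [-3.132, 0.238, -0.001]
force: [-1.6, 1.3, 9.4]
opening: 0.0004
[-0.07712533 -0.07145314  0.05360406]
```

Next is the right front stud (-32,-117): +45 mm in tool x and +45.5 mm in tool y.

```bash
python3 -m creep '[[0,0,-0.006,0,255],[0.004,0.004,-0.006,0,255],[0.014,0.014,0,0,255],[0.014,0.014,0,0,255],[0.013,0.0135,0,0,255],[0,0,0,0,255],[0,0,0,0,255]]'
python3 - <<'E'
from go import *
delta(world([-.032,-.117,.054],*BOX));print(tipbox())
im=__import__('plant').read_camera("wrist");cv2.imwrite("pics/w7.png",im[:,:,::-1])
E
```

```text
t: 13.12
tool_pos: [0.5059, -0.1491, 0.0759]
orientation: [-3.132, 0.241, 0.001]
force: [0.6, 0.4, -0.7]
opening: 0.0003
t 13.12 tcp [ 0.5059 -0.1491  0.0759] F [ 0.6  0.4 -0.7] tilt [-0.  0. -1.] tool d mm [ 0.2 -1.  10.9] twist -0.002 op 0.0003
[-0.03224804 -0.1180076   0.06488234]
```

View pics/w7.png

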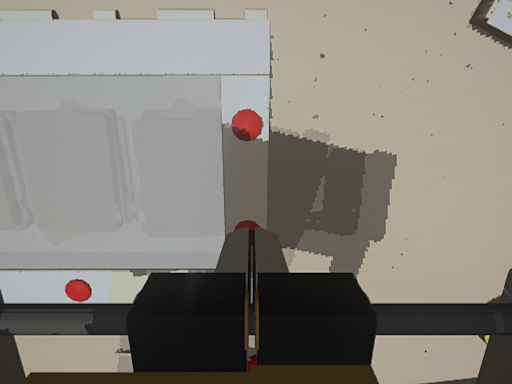

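The tip is over the right front stud at (248,226). The right rear stud is at (247,125).

```bash
python3 -m creep '[[0,-0.001,0.005,0,255],[0,0,0.003,0,255],[0,0,0.0015,0,255],[0,0,0.001,0,255],[0,0,0.001,0,255],[0,0,0.0004,0,255],[0,0,0,0,255]]' 
python3 -c "
from go import *;print(tipbox())"
```

```text
t: 13.75
tool_pos: [0.5058, -0.1471, 0.0646]
orientation: [-3.132, 0.238, 0.0]
force: [-3.1, 3.0, 9.3]
opening: 0.0009
[-0.03263579 -0.11597452  0.05362092]
```

```bash
python3 -m creep '[[0,0,-0.006,0,255],[0.008,0.001,-0.006,0,255],[0.02,0,0,0,255],[0.02,0,0,0,255],[0.019,0,0,0,255],[0,0,0,0,255],[0,0,0,0,255]]'
python3 - <<'E'
from go import *
delta(world([.035,-.117,.054],*BOX));print(tipbox())
E
```

```text
t: 14.33
tool_pos: [0.5719, -0.1586, 0.0756]
orientation: [-3.132, 0.238, 0.001]
force: [-0.3, 0.2, -1.2]
opening: 0.0005
t 14.33 tcp [ 0.5719 -0.1586  0.0756] F [-0.3  0.2 -1.2] tilt [-0.001  0.    -1.   ] tool d mm [ 0.6 -0.4 10.6] twist -0.001 op 0.0005
[ 0.03442014 -0.11742296  0.06458135]
```

```bash
python3 -m creep '[[0,0,0.005,0,255],[0,0,0.003,0,255],[0,0,0.0015,0,255],[0,0,0.001,0,255],[0,0,0.001,0,255],[0,0,0.0004,0,255],[0,0,0,0,255]]' 
python3 -c "
from go import *;print(tipbox())"
```

```text
t: 14.92
tool_pos: [0.5715, -0.1586, 0.0647]
orientation: [-3.132, 0.239, 0.001]
force: [-3.3, 1.3, 9.5]
opening: 0.0003
[ 0.0340229  -0.11752172  0.05374315]
```

All seven are pressed. I'll lift away and inspect from above.

```bash
python3 -m creep '[[0,0,-0.008,0,255],[0,0,-0.02,0,255],[0,0,-0.03,0,255],[0,0,-0.03,0,255],[-0.02,-0.02,-0.03,0,255],[-0.025,-0.03,-0.02,0,255],[-0.025,-0.03,0,0,255],[-0.025,-0.03,0,0,255],[-0.01,-0.01,0,0,255],[0,0,0,0,255],[0,0,0,0,255]]'
python3 - <<'E'
from fit import *
from go import *
print(tipbox())
c=camera_params("wrist");im=read_camera("wrist").copy();cv2.imwrite("pics/w8.png",im[:,:,::-1])
W=red(im,(60,20,512,240));W=W[W[:,2]>80]
obs=[]
for n in STUDS:
    a,b=STUDS[n];P=np.array([a/1e3,b/1e3,.052]);q=proj(world(P,*BOX),c)[0];d=np.hypot(*(W[:,:2]-q).T);i=d.argmin();print(n,(q-W[i,:2]).round(1),W[i].round(1));obs.append((P,W[i,:2]))
s=least_squares(lambda v:np.ravel([proj(world(lidpt(p,v[3]),*v[:3]),c)[0]-w for p,w in obs]),list(BOX)+[0]);print(s.x.round(4),s.cost)
im=read_camera("scene");cv2.imwrite("pics/s8.png",cv2.resize(im[140:240,180:310,::-1],None,fx=6,fy=6,interpolation=cv2.INTER_CUBIC))
E
```

```text
t: 15.83
tool_pos: [0.4872, -0.0255, 0.2014]
orientation: [3.132, -0.236, 0.001]
force: [0.2, -0.1, -0.3]
opening: 0.0002
[-0.06932422  0.00140801  0.190378  ]
left_rear [1.1 0.8] [125.3  70.6 280. ]
left_front [1.1 1. ] [133.6 142.5 225. ]
front_left [3.5 1.3] [179.5 185.5 191. ]
front_mid [1.3 1.5] [250.9 185.4 197. ]
front_right [1.5 1.5] [320.1 185.3 195. ]
right_front [0.4 1.5] [369.6 142.1 227. ]
right_rear [1.8 0.9] [376.6  70.7 280. ]
[ 0.5569 -0.036  -0.1509  0.0006] 3.296457883537532
```

View pics/w8.png

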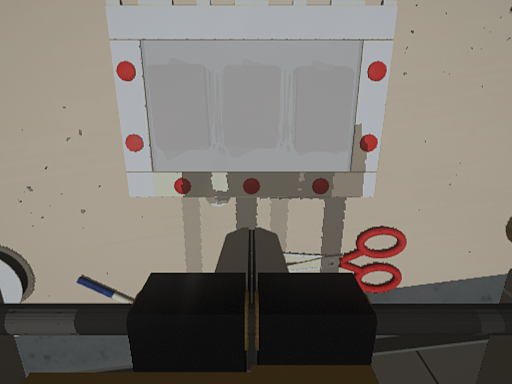

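View pics/s8.png

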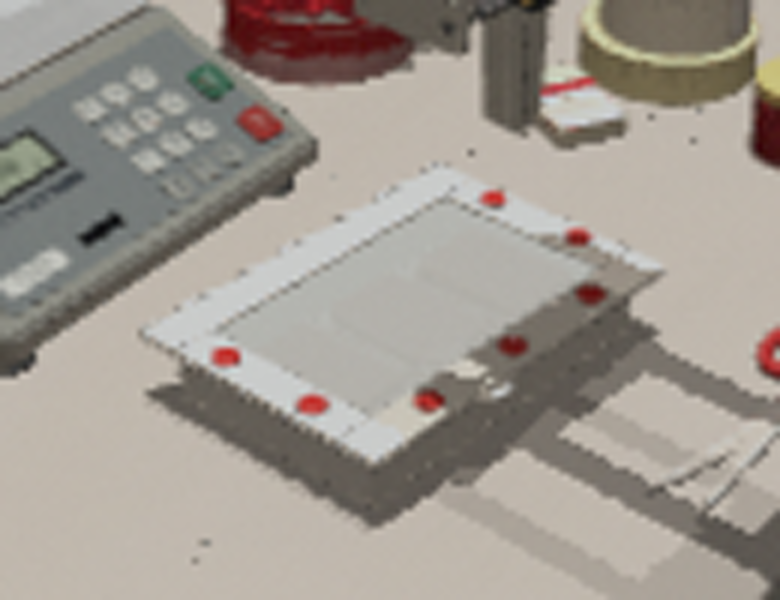

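All seven studs sit flush. In the scene view each one is about 5 px lower than before in the enlarged crop, by the same amount for all that I compared. The lid is flat and the robot is clear, so I'm handing in.

```bash
python3 -c "
from plant import *
print(read_state()['t'],read_state()['force']);print(close_job())"
```

```text
15.9333 [ 0.38471449 -0.68440324  0.58356567]
the job is handed in; nothing more can be done
None
```

I shut the lid by pushing its front rim down between the left and middle front studs. I then pressed the seven studs in order from left rear to right rear, keeping the fingertips 10–15 mm above the rim between studs. The job was handed in at 15.9 s, and no verdict is reported.

- **Presses:** each one ended with the fingertips at z 53.6–53.8 mm (54 mm is fully home), with 5–10 N read at the wrist.
- **Final views:** the wrist and scene pictures show all seven studs flush and the lid flat, with a fitted lid angle of about 0.001 rad. The box is within about 2 mm of where it started. The hand stands clear about 190 mm up with no contact force, and the window was not touched as far as I could see.
- **Disagreements:** the top and wrist cameras differed by about 2 mm in the box's x position. I used a value in between, and the first stud was pressed 3–4 mm off its centre but still went home. Several of the networks' stud detections were wrong or missing, so I located the studs by their red colour instead.
- **Not checked:** I did not re-measure the bystanders at the end. The hand never came near them.

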